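# Call the tailor and point out the empty spool and its refill

## Task

Call the tailor by pressing the call button fully down and letting it up again; then point at the empty spool on the wooden board, with the fingertips straight over it, a finger's breadth or two above it, and stay still there for two seconds. Then point the same way at the top of the taller of the two thread cones, her refill, and finish while still pointing at it. Touch no spool or cone, come down low over none of the other spools nor the short cone, and leave everything else on the bench where it is.

Things in the scene. Friction and masses are not known exactly. Their poses are not given: they have to be found in the camera images.
- call (a joint): travel of the call button's cap: 0 when up, 0.006 m fully down; a spring brings it back up; full travel takes 5 N
- call_top (a point): centre of the top face of the call button's cap, a white disc 36 mm across that is pressed straight down, on a grey housing fixed to the bench; the button and the pin tin may stand on either side of the bench
- board: wooden spool board fixed to the bench, 90 mm (its x) by 270 mm (its y), 14 mm high; four grooves along its x, 60 mm apart, hold the four lying spools. Origin: centre of its underside
- empty_spool: the empty wooden spool, lying in a groove of the board: two flanges 36 mm in diameter and 5 mm thick at the ends of a bare thin core 14 mm in diameter; 50 mm long along its x. Origin: its middle, on its axis; the flanges reach 18 mm above the origin (44 mm above the bench). It may lie in any of the four grooves; loose, 15 g
- full_spool_a: a full spool, lying in another groove: same wooden flanges and length as the empty one, but wound with dark brown thread 33 mm in diameter. Origin: its middle, on its axis; top 18 mm above the origin (44 mm above the bench)
- full_spool_b: a full spool, lying in another groove: same wooden flanges and length as the empty one, but wound with dark brown thread 33 mm in diameter. Origin: its middle, on its axis; top 18 mm above the origin (44 mm above the bench)
- full_spool_c: a full spool, lying in another groove: same wooden flanges and length as the empty one, but wound with dark brown thread 33 mm in diameter. Origin: its middle, on its axis; top 18 mm above the origin (44 mm above the bench)
- tall_cone: the taller thread cone, standing upright, 110 mm high, 64 mm across its foot and 20 mm across its top, light brown thread. Origin: centre of its underside (top centre 110 mm above). Loose and easily tipped, 120 g
- short_cone: the shorter thread cone, standing upright, same thread, same foot and top, only 70 mm high. Origin: centre of its underside
- pin_tin: open round steel tin with pins, 72 mm across, 26 mm high, loose. Origin: centre of its underside. To be left alone
- button_jar: lidded jar, 60 mm across, 75 mm high, loose. Origin: centre of its underside. To be left alone
- seam_ripper: seam ripper with a wooden handle, 140 mm long along its x, lying on the bench, loose. To be left alone

How it is judged (in metres and radians):
On the way, in this order (a step that is already met when the one before it is completed fails the run):
1. the call button is pressed fully down (value of joint call above 0.0045 m), for 0.05 s.
2. with the button up again, the fingertips point just above the empty spool and stay there (horizontal distance between the grasp point and empty_spool below 0.02 m and height (world z) of the grasp point between 0.052 and 0.12 m and value of joint call below 0.002 m), for 1.5 s.
3. the fingertips point just above the top of the tall cone (horizontal distance between the grasp point and tall_cone below 0.02 m and height (world z) of the grasp point between 0.118 and 0.186 m and value of joint call below 0.002 m), for 0.2 s.
At the end, for the whole second after the job is handed in: Still pointing at the tall cone: grasp point within 20 mm of its axis from above and 8 to 76 mm above its top (fingertips about 19 mm lower); button up (under 2 mm); cones upright; spools and cones within 6 mm, bystanders within 10 mm of their starts (all of step 3 and distance of each of empty_spool, full_spool_a, full_spool_b, full_spool_c, tall_cone, short_cone from where it was at the start of the episode below 0.006 m and distance of each of pin_tin, button_jar, seam_ripper from where it was at the start of the episode below 0.01 m and angle between each of tall_cone, short_cone's own z axis and vertical below 0.05 rad); the robot touches nothing.
It fails at once if a spool or a cone is touched by the robot (contact force between any of the fingers, the arm and empty_spool above 0.3 N or contact force between any of the fingers, the arm and full_spool_a above 0.3 N or contact force between any of the fingers, the arm and full_spool_b above 0.3 N or contact force between any of the fingers, the arm and full_spool_c above 0.3 N or contact force between any of the fingers, the arm and tall_cone above 0.3 N or contact force between any of the fingers, the arm and short_cone above 0.3 N).
It fails at once if a spool or cone is shifted by more than 6 mm or lifted, or a bystander is shifted by more than 10 mm (not (distance of empty_spool from where it was at the start of the episode below 0.006 m) or not (distance of full_spool_a from where it was at the start of the episode below 0.006 m) or not (distance of full_spool_b from where it was at the start of the episode below 0.006 m) or not (distance of full_spool_c from where it was at the start of the episode below 0.006 m) or not (distance of tall_cone from where it was at the start of the episode below 0.006 m) or not (distance of short_cone from where it was at the start of the episode below 0.006 m) or not (distance of pin_tin from where it was at the start of the episode below 0.01 m) or not (distance of button_jar from where it was at the start of the episode below 0.01 m) or not (distance of seam_ripper from where it was at the start of the episode below 0.01 m)).
It fails at once if the fingertips come down low over a full spool or over the short cone, as if pointing at it (grasp point within 20 mm of it seen from above and less than 50 mm above its top) ((horizontal distance between the grasp point and full_spool_a below 0.02 m and height (world z) of the grasp point below 0.094 m) or (horizontal distance between the grasp point and full_spool_b below 0.02 m and height (world z) of the grasp point below 0.094 m) or (horizontal distance between the grasp point and full_spool_c below 0.02 m and height (world z) of the grasp point below 0.094 m) or (horizontal distance between the grasp point and short_cone below 0.02 m and height (world z) of the grasp point below 0.12 m)).
It also fails if it takes over 51 s, if anything falls off the work surface, if the arm or the gripper's body presses on something with over 40 N, if the wrist force passes 120 N, or if a joint passes its speed limit or range.

## Robot

A 7-joint arm with a two-finger parallel gripper is mounted at the origin on the work surface. World frame = base frame: x ahead of the robot, y to its left, z up, the work surface at z = 0. Lengths are in mm, angles in rad, forces in N, time in s.
With the tool pointing down it reaches from about 375 to 925 mm from the base axis. Payload 3.1 kg.
Tool frame: the origin (TCP) lies between the finger pads; the fingertips stand 8 mm ahead of it and the grasp point (between the pads) lies 11 mm behind it; z points along the fingers, y is the line along which they close (so a half turn about z gives the same grasp; the last joint's range is limited). The gripper opens to 85 mm and grips with 20 to 120 N. Pads are 22 mm wide; open, the fingers measure 114 mm over their backs; the gripper's body (76 mm by 85 mm) begins 54 mm behind the grasp point. The pads swing forward as they close: fully open they stand 13 mm farther back than shut.
Start: joints at [1.151, 0.383, 0.044, 1.598, -0.018, 1.161, -0.05], TCP at [205.598, -616.63, 239.269] pointing down, gripper open.
Joint ranges: [-2.61, 2.61], [-0.41, 2.15], [-1.48, 1.57], [0, 2.5], [-1.57, 4.71], [0.05, 1.97], [-2.85, 2.85]. Speed limits (rad/s): [2.79, 2.79, 3.14, 3.14, 3.14, 3.14, 3.14].

## Interface

Orientations are given as [roll, pitch, yaw] about the fixed x, y, z axes, in that order (R = Rz(yaw) Ry(pitch) Rx(roll)).
In Python, from plant import ctrl, viewer gives the robot as it stands. The module is installed in compiled form; this text tells all that it offers.
- The arm moves only by the tool move_arm, never from a script. Its argument "steps" is a list of rows, each an object with "delta_pos": the shift along the world's x, y, z in mm, a list of three; "rotation": the turn, a rotation vector about the world's x, y, z in rad, a list of three. A call has exactly 8 rows; each row is the pose to reach, as a shift and turn from the pose commanded when the call began; what a row does not reach only later rows make up. A row lasts 1/12 s, in which the tool goes at most 41.7 mm and 7.16 degrees, less where a joint would pass 70% of its speed; a pose out of reach is approached as far as the arm can. A call with a gripper value outside its range is refused whole. "claw" is the finger opening in mm, from 0 to 85.4, set as the call begins (left out, the last holds). The fingers move at their own pace and stop on an object; "force" is the grip in N (left out, the last holds). Time passes only in rows, so rows that repeat a pose let the fingers close, or fill a call up. It gives the time, the measured TCP pose, the force, the opening and the grip force at its end, in the units of the state.
- ctrl.observe(): the state, without advancing time (a new reading comes with each control period).
- viewer.read_camera(name): name is "scene" or "top" or "wrist"; returns (picture, depth): 400x640x3 uint8, red, green, blue; 400x640 float32, mm along the optical axis (not along the pixel's ray), 0 where there is no reading.
- viewer.camera_params(name): a dict with "fx", "fy", "cx", "cy" (pixels), "extrinsics" (4x4, takes a point from camera to world coordinates). Camera axes: x right, y down, z forward; pixel columns grow to the right and rows downward; lengths in mm; the calibration is good to about 2 mm. The wrist camera is an equidistant fisheye: a pixel r from the principal point sees the ray r / f radians off the axis. A picture is of the moment at which its call begins: read the wrist's pose just before it. camera_params takes no time and is no camera call; for the wrist camera it gives the pose at the moment of the call.
- ctrl.job_done(): hands the job in; it is judged then, once.
The state is a dict: "time_s": time; "joint_pos": joint angles; "qvel": joint speeds; "tau": joint torques, N m; "eef_pos": TCP position; "tool_rot": TCP orientation; "ft_force": force on the tool from outside, world axes, zero at the start; "wrist_torque": the same for the moment, N m; "grip_width": finger opening in mm; "grasp_force": force on a finger pad.
Only numpy, scipy, OpenCV 4.12 (cv2) and the standard library are available. Lean on these libraries where they do the work, as an engineer would, in place of code of your own. Each camera call takes 0.05 s, during which the arm holds its last target. There are 200 camera calls.

## Working session

There is one attempt and no reset: what is moved stays moved. The work goes in short steps, Python scripts to look and compute and a tool call to move; the robot and the scene stay as the last step left them, time stands still between calls to the robot, and variables do not carry over. Pictures are saved under pics/ and viewed, at most 10 in all, crops included, and the job is handed in when it is done.

Besides the shell and the picture viewer there is one more tool, called after "Request:" as name([rows], argument=value, ...), one row to a line, values as JSON. move_arm: Moves the arm, as the interface text tells. Its arguments: {"type":"object","properties":{"steps":{"type":"array","items":{"type":"object","properties":{"delta_pos":{"type":"array","items":{"type":"number"}},"rotation":{"type":"array","items":{"type":"number"}}}}},"claw":{"type":"number"},"force":{"type":"number"}},"required":["steps"]}

```bash
mkdir -p pics; cat > h.py <<'E'
import numpy as np,cv2
from plant import ctrl,viewer
def cloud(n):
    rgb,d=viewer.read_camera(n);p=viewer.camera_params(n)
    v,u=np.mgrid[0:400,0:640]
    P=np.stack([(u-p["cx"])/p["fx"]*d,(v-p["cy"])/p["fy"]*d,d,np.ones_like(d)],-1)@np.array(p["extrinsics"]).T
    return rgb,d,P[...,:3]
E
python3 - <<'E'
from h import *
s=ctrl.observe();print({k:s[k] for k in("time_s","eef_pos","tool_rot","grip_width")})
for n in("top","scene"):
    rgb,d,P=cloud(n);np.savez(n,rgb=rgb,d=d,P=P)
    cv2.imwrite(f"pics/{n}0.png",rgb[...,::-1])
    print(n,viewer.camera_params(n)["extrinsics"])
E
```

```text
{'time_s': 0.0, 'eef_pos': array([ 205.30913755, -615.7427404 ,  237.86275575]), 'tool_rot': array([-3.13895494e+00,  1.48393221e-04,  3.21900339e-01]), 'grip_width': 85.43018456584761}
top [[ 9.44569351e-04 -9.98152724e-01  6.07474086e-02  5.06639398e+02]
 [-9.99724634e-01 -2.36691472e-03 -2.33463971e-02  5.99957217e+00]
 [ 2.34470538e-02 -6.07086285e-02 -9.97880102e-01  1.05639811e+03]
 [ 0.00000000e+00  0.00000000e+00  0.00000000e+00  1.00000000e+00]]
scene [[-1.63139735e-02  6.32266592e-01 -7.74579119e-01  1.20829392e+03]
 [ 9.99647212e-01 -5.92531648e-03 -2.58909610e-02  5.71710626e+00]
 [-2.09596161e-02 -7.74728241e-01 -6.31946871e-01  5.74667002e+02]
 [ 0.00000000e+00  0.00000000e+00  0.00000000e+00  1.00000000e+00]]
```

View pics/top0.png

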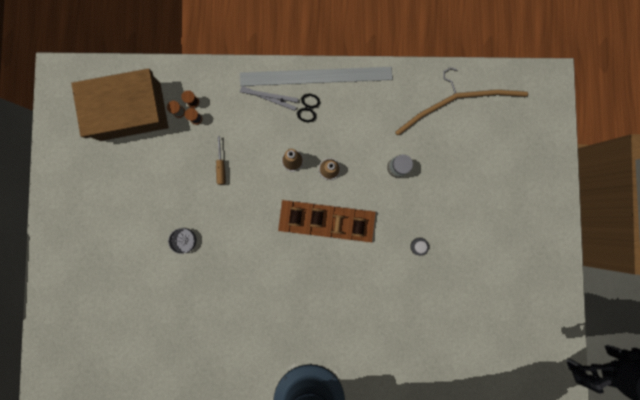

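View pics/scene0.png

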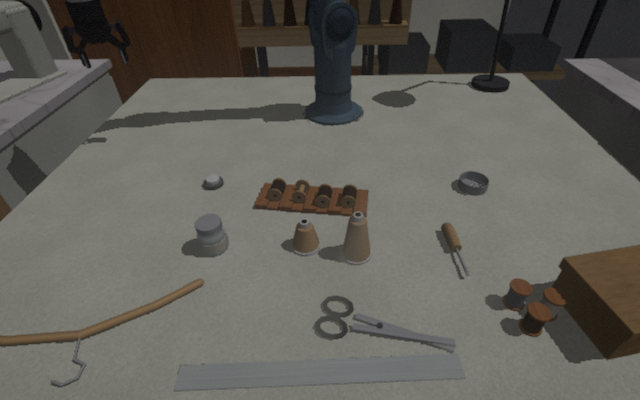

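The top view shows the call button at about (420,246), the empty spool at (340,225) as third from left, the tall cone at (292,158), the short cone at (330,168), the jar at (402,165) and the tin at (184,240). The scene view confirms which cone is taller.

```bash
python3 - <<'E'
import numpy as np
for n,W in(("top",dict(button=(420,246,11),empty=(340,225,10),s1=(296,216,9),s2=(318,217,9),s4=(359,228,9),tall=(292,158,14),short=(330,168,13),jar=(402,165,16),board=(328,221,55))),("scene",dict(button=(212,181,12),tall=(357,235,32),short=(305,235,20),empty=(301,190,9)))):
    z=np.load(n+".npz");P=z["P"]
    for k,(u,v,r) in W.items():
        Q=P[v-r:v+r+1,u-r:u+r+1].reshape(-1,3);Q=Q[np.isfinite(Q).all(1)]
        zt=np.percentile(Q[:,2],99.);hi=Q[Q[:,2]>8]; tp=Q[Q[:,2]>zt-6]
        print(n,k,"ztop",zt.round(),"top mean",tp.mean(0).round(),len(tp),"box",hi.min(0).round(),hi.max(0).round(),"floor",np.percentile(Q[:,2],5).round(1))
E
```

```text
top button ztop 25.0 top mean [ 431. -312.   31.] 117 box [ 404. -341.    8.] [ 507.    6. 1056.] floor -2.4
top empty ztop 45.0 top mean [496. -72. 108.] 31 box [ 461. -117.    8.] [ 519.    6. 1056.] floor 7.0
top s1 ztop 46.0 top mean [517.  40.  42.] 102 box [490.  12.   8.] [541.  64.  47.] floor 11.5
top s2 ztop 46.0 top mean [511. -19.  51.] 114 box [487. -51.   8.] [ 539.    6. 1056.] floor 11.1
top s4 ztop 45.0 top mean [ 485. -134.   62.] 104 box [ 456. -169.    8.] [ 507.    6. 1056.] floor 9.2
top tall ztop 111.0 top mean [675.  49. 130.] 48 box [507.   6.   8.] [ 697.   79. 1056.] floor -2.2
top short ztop 73.0 top mean [644. -52. 139.] 43 box [507. -86.   8.] [ 680.    6. 1056.] floor -2.0
top jar ztop 79.0 top mean [ 654. -243.  115.] 249 box [ 507. -280.    8.] [ 689.    6. 1056.] floor -2.6
top board ztop 52.0 top mean [592. -32. 400.] 146 box [ 444. -186.    8.] [ 660.   89. 1056.] floor -2.6
scene button ztop 23.0 top mean [ 432. -316.   21.] 97 box [ 407. -341.    8.] [ 455. -291.   23.] floor -1.6
scene tall ztop 110.0 top mean [778.  41. 195.] 92 box [527. -17.   8.] [1208.   81.  575.] floor -1.2
scene short ztop 71.0 top mean [723. -50. 132.] 73 box [640. -86.   8.] [1208.    6.  575.] floor -1.3
scene empty ztop 45.0 top mean [565. -72.  86.] 36 box [ 450. -103.    8.] [1208.    6.  575.] floor 0.7
```

```bash
python3 - <<'E'
import numpy as np,cv2
r=np.load("top.npz")["rgb"][130:270,260:450];cv2.imwrite("pics/crop.png",cv2.resize(r[...,::-1],None,fx=4,fy=4,interpolation=cv2.INTER_CUBIC))
E
```

```text
(no output)
```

View pics/crop.png

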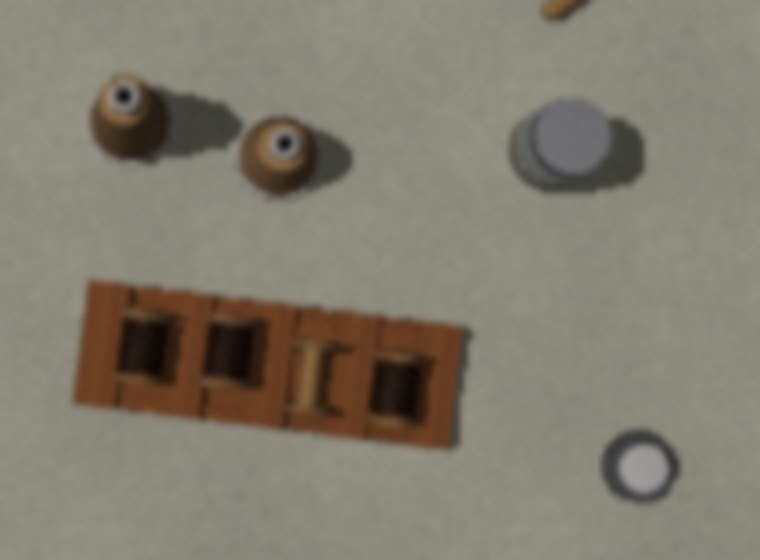

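The crop shows the empty spool's core at crop (314,377), the tall cone's top at (124,96), the short cone's top at (284,144) and the button cap at (643,467). The other three spools are dark and full. Next I'll turn these pixels into positions at their known heights.

```bash
python3 - <<'E'
from h import *
p=viewer.camera_params("top");E=np.array(p["extrinsics"])
for k,(a,b,z) in dict(button=(643,467,24),empty=(313,378,32),s1=(144,348,42),s2=(230,351,42),s4=(397,388,42),tall=(124,96,110),short=(284,144,70)).items():
    u=(a+.5)/4-.5+260;v=(b+.5)/4-.5+130
    r=E[:3,:3]@[(u-p["cx"])/p["fx"],(v-p["cy"])/p["fy"],1];print(k,(E[:3,3]+r*(z-E[2,3])/r[2]).round(1))
p=viewer.camera_params("scene");E=np.array(p["extrinsics"])
for k,(u,v,z) in dict(tall=(358,215,110),short=(304.5,222,70),button=(212.5,179,24),empty=(301,189,32)).items():
    r=E[:3,:3]@[(u-p["cx"])/p["fx"],(v-p["cy"])/p["fy"],1];print(k,(E[:3,3]+r*(z-E[2,3])/r[2]).round(1))
P=np.load("top.npz")["P"];Q=P[235:258,408:432].reshape(-1,3);Q=Q[(Q[:,2]>18)&(Q[:,2]<40)];print(Q.mean(0),Q.min(0),Q.max(0))
E
```

```text
button [ 429.9 -314.6   24. ]
empty [492.7 -80.1  32. ]
s1 [513.5  38.   42. ]
s2 [511.5 -21.6  42. ]
s4 [ 485.9 -137.8   42. ]
tall [677.5  49.6 110. ]
short [652.2 -57.6  70. ]
tall [681.7  50.7 110. ]
short [657.1 -55.5  70. ]
button [ 440.3 -310.3   24. ]
empty [496.2 -75.8  32. ]
[ 430.28483268 -314.91416754   21.56250005] [ 413.71678065 -332.35418086   18.09993785] [ 447.81439296 -298.02735938   26.48548059]
```

Request:
move_arm([
  {"delta_pos":[22,29,-13],"rotation":[0,0,0]},
  {"delta_pos":[44,58,-26],"rotation":[0,0,0]},
  {"delta_pos":[66,87,-39],"rotation":[0,0,0]},
  {"delta_pos":[88,116,-52],"rotation":[0,0,0]},
  {"delta_pos":[110,145,-65],"rotation":[0,0,0]},
  {"delta_pos":[132,174,-78],"rotation":[0,0,0]},
  {"delta_pos":[154,203,-91],"rotation":[0,0,0]},
  {"delta_pos":[176,232,-104],"rotation":[0,0,0]},
], claw=0)

```text
time_s: 0.77
eef_pos: [382.0, -382.8, 134.4]
tool_rot: [-3.141, 0.0, 0.322]
ft_force: [0.3, -0.8, -0.3]
grip_width: 0.2
grasp_force: 0.0
```

Request:
move_arm([
  {"delta_pos":[12,17,-15],"rotation":[0,0,0]},
  {"delta_pos":[24,34,-30],"rotation":[0,0,0]},
  {"delta_pos":[36,51,-45],"rotation":[0,0,0]},
  {"delta_pos":[49,69,-60],"rotation":[0,0,0]},
  {"delta_pos":[49,69,-75],"rotation":[0,0,0]},
  {"delta_pos":[49,69,-84],"rotation":[0,0,0]},
  {"delta_pos":[49,69,-84],"rotation":[0,0,0]},
  {"delta_pos":[49,69,-84],"rotation":[0,0,0]},
])

```text
time_s: 1.43
eef_pos: [429.3, -316.3, 50.7]
tool_rot: [-3.141, 0.002, 0.32]
ft_force: [-0.6, -0.4, 0.5]
grip_width: -0.1
grasp_force: 0.0
```

```bash
python3 - <<'E'
from h import *
rgb,d,P=cloud("scene");cv2.imwrite("pics/c1.png",cv2.resize(rgb[100:220,140:300,::-1],None,fx=4,fy=4))
E
```

```text
(no output)
```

View pics/c1.png

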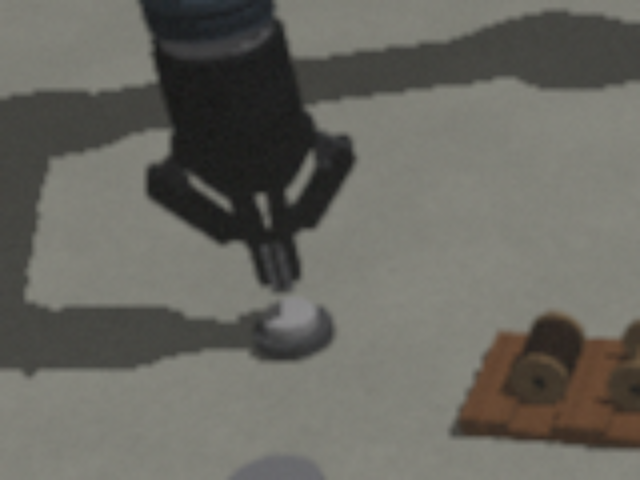

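The closed fingertips, at about (280,285) in the crop, are right above the white cap at (297,312). I'll press down now.

Request:
move_arm([
  {"delta_pos":[2,2,-6],"rotation":[0,0,0]},
  {"delta_pos":[2,2,-12],"rotation":[0,0,0]},
  {"delta_pos":[2,2,-16],"rotation":[0,0,0]},
  {"delta_pos":[2,2,-19],"rotation":[0,0,0]},
  {"delta_pos":[2,2,-22],"rotation":[0,0,0]},
  {"delta_pos":[2,2,-24],"rotation":[0,0,0]},
  {"delta_pos":[2,2,-25],"rotation":[0,0,0]},
  {"delta_pos":[2,2,-25],"rotation":[0,0,0]},
])

```text
time_s: 2.15
eef_pos: [432.3, -313.7, 26.3]
tool_rot: [-3.141, 0.001, 0.322]
ft_force: [-1.1, 0.5, 3.9]
grip_width: 0.2
grasp_force: 1.8
```

Request:
move_arm([
  {"delta_pos":[0,0,-1],"rotation":[0,0,0]},
  {"delta_pos":[0,0,-2],"rotation":[0,0,0]},
  {"delta_pos":[0,0,-3],"rotation":[0,0,0]},
  {"delta_pos":[0,0,-4],"rotation":[0,0,0]},
  {"delta_pos":[0,0,-4],"rotation":[0,0,0]},
  {"delta_pos":[0,0,-4],"rotation":[0,0,0]},
  {"delta_pos":[0,0,-4],"rotation":[0,0,0]},
  {"delta_pos":[0,0,-4],"rotation":[0,0,0]},
])

```text
time_s: 2.82
eef_pos: [432.4, -313.8, 24.0]
tool_rot: [-3.141, 0.001, 0.322]
ft_force: [-4.4, 3.2, 15.4]
grip_width: -0.1
grasp_force: 7.4
```

At 15 N and 24 mm it has bottomed out, well past the 5 N full travel. I'll lift and travel high.

Request:
move_arm([
  {"delta_pos":[0,0,8],"rotation":[0,0,0]},
  {"delta_pos":[0,0,35],"rotation":[0,0,0]},
  {"delta_pos":[0,0,70],"rotation":[0,0,0]},
  {"delta_pos":[0,0,105],"rotation":[0,0,0]},
  {"delta_pos":[3,10,140],"rotation":[0,0,0]},
  {"delta_pos":[12,45,145],"rotation":[0,0,0]},
  {"delta_pos":[22,83,145],"rotation":[0,0,0]},
  {"delta_pos":[32,121,145],"rotation":[0,0,0]},
])

```text
time_s: 3.48
eef_pos: [466.0, -192.4, 168.8]
tool_rot: [3.139, -0.004, 0.319]
ft_force: [0.3, 0.3, -0.4]
grip_width: -0.2
grasp_force: 0.0
```

Request:
move_arm([
  {"delta_pos":[10,38,0],"rotation":[0,0,0]},
  {"delta_pos":[20,76,0],"rotation":[0,0,0]},
  {"delta_pos":[30,114,0],"rotation":[0,0,0]},
  {"delta_pos":[30,114,-10],"rotation":[0,0,0]},
  {"delta_pos":[30,114,-30],"rotation":[0,0,0]},
  {"delta_pos":[30,114,-50],"rotation":[0,0,0]},
  {"delta_pos":[30,114,-60],"rotation":[0,0,0]},
  {"delta_pos":[30,114,-60],"rotation":[0,0,0]},
])

```text
time_s: 4.15
eef_pos: [492.2, -78.4, 104.5]
tool_rot: [-3.139, 0.005, 0.322]
ft_force: [0.2, 0.1, 0.5]
grip_width: -0.2
grasp_force: 0.0
```

```bash
python3 - <<'E'
from h import *
a=cloud("scene")[0];b=cloud("top")[0]
i=cv2.resize(a[110:220,220:400,::-1],None,fx=4,fy=4);j=cv2.resize(b[130:270,260:440,::-1],None,fx=2,fy=2)
cv2.imwrite("pics/c2.png",i);cv2.imwrite("pics/t2.png",j)
w=viewer.read_camera("wrist")[0];cv2.imwrite("pics/w2.png",w[...,::-1])
print(ctrl.observe()["eef_pos"])
E
```

```text
[495.28319593 -78.95619501 107.84675074]
```

View pics/c2.png

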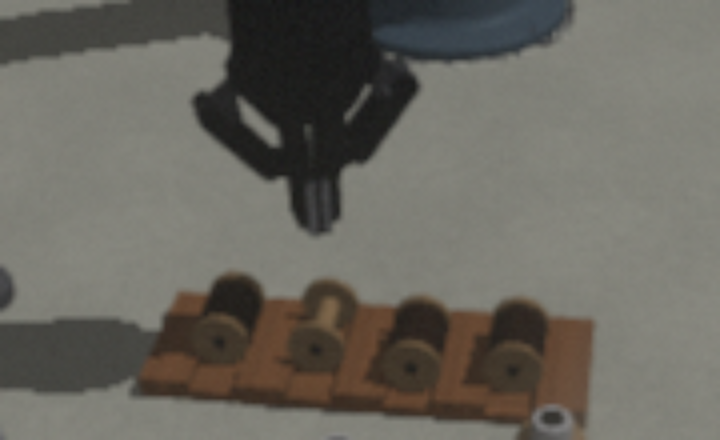

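View pics/w2.png

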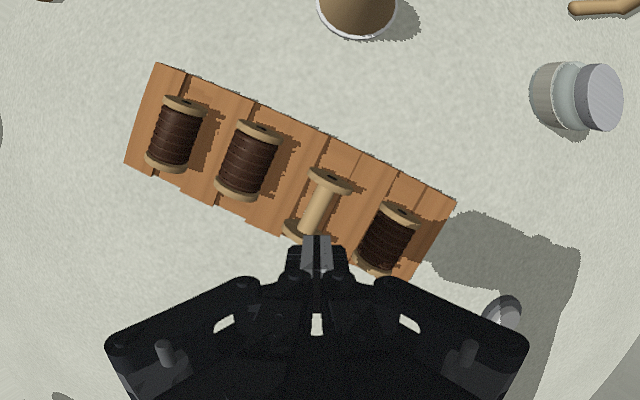

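Both views show the closed fingertips lined up with the bare empty spool, whose core is near (321,206) in the wrist image. I'll locate it once through the fisheye.

```bash
python3 - <<'E'
from h import *
p=viewer.camera_params("wrist");E=np.array(p["extrinsics"])
for (u,v,z) in ((321,206,31),(331,180,40),(304,232,40)):
    x=(u-p["cx"])/p["fx"];y=(v-p["cy"])/p["fy"];t=np.hypot(x,y)
    r=E[:3,:3]@[x/t*np.sin(t),y/t*np.sin(t),np.cos(t)];print((E[:3,3]+r*(z-E[2,3])/r[2]).round(1))
print(ctrl.observe()["eef_pos"])
E
```

```text
[497.4 -80.2  31. ]
[519.7 -79.6  40. ]
[478.  -73.9  40. ]
[495.28319593 -78.95619501 107.84675074]
```

Request:
move_arm([
  {"delta_pos":[1,-1,-10],"rotation":[0,0,0]},
  {"delta_pos":[1,-1,-20],"rotation":[0,0,0]},
  {"delta_pos":[1,-1,-28],"rotation":[0,0,0]},
  {"delta_pos":[1,-1,-30],"rotation":[0,0,0]},
  {"delta_pos":[1,-1,-30],"rotation":[0,0,0]},
  {"delta_pos":[1,-1,-30],"rotation":[0,0,0]},
  {"delta_pos":[1,-1,-30],"rotation":[0,0,0]},
  {"delta_pos":[1,-1,-30],"rotation":[0,0,0]},
])

```text
time_s: 4.97
eef_pos: [496.0, -79.6, 77.6]
tool_rot: [3.141, -0.001, 0.322]
ft_force: [0.1, -0.1, -0.5]
grip_width: 0.0
grasp_force: 0.0
```

Request:
move_arm([
  {"delta_pos":[0,0,0],"rotation":[0,0,0]},
  {"delta_pos":[0,0,0],"rotation":[0,0,0]},
  {"delta_pos":[0,0,0],"rotation":[0,0,0]},
  {"delta_pos":[0,0,0],"rotation":[0,0,0]},
  {"delta_pos":[0,0,0],"rotation":[0,0,0]},
  {"delta_pos":[0,0,0],"rotation":[0,0,0]},
  {"delta_pos":[0,0,0],"rotation":[0,0,0]},
  {"delta_pos":[0,0,0],"rotation":[0,0,0]},
])

```text
time_s: 5.63
eef_pos: [495.6, -79.6, 77.3]
tool_rot: [-3.142, -0.0, 0.322]
ft_force: [-0.1, -0.7, -0.5]
grip_width: 0.3
grasp_force: 0.0
```

Request:
move_arm([
  {"delta_pos":[0,0,0],"rotation":[0,0,0]},
  {"delta_pos":[0,0,0],"rotation":[0,0,0]},
  {"delta_pos":[0,0,0],"rotation":[0,0,0]},
  {"delta_pos":[0,0,0],"rotation":[0,0,0]},
  {"delta_pos":[0,0,0],"rotation":[0,0,0]},
  {"delta_pos":[0,0,0],"rotation":[0,0,0]},
  {"delta_pos":[0,0,0],"rotation":[0,0,0]},
  {"delta_pos":[0,0,0],"rotation":[0,0,0]},
])

```text
time_s: 6.3
eef_pos: [495.6, -79.6, 77.3]
tool_rot: [-3.142, 0.0, 0.322]
ft_force: [0.6, -0.6, -0.2]
grip_width: -0.3
grasp_force: 0.0
```

Request:
move_arm([
  {"delta_pos":[0,0,0],"rotation":[0,0,0]},
  {"delta_pos":[0,0,0],"rotation":[0,0,0]},
  {"delta_pos":[0,0,0],"rotation":[0,0,0]},
  {"delta_pos":[0,0,0],"rotation":[0,0,0]},
  {"delta_pos":[0,0,0],"rotation":[0,0,0]},
  {"delta_pos":[0,0,0],"rotation":[0,0,0]},
  {"delta_pos":[0,0,0],"rotation":[0,0,0]},
  {"delta_pos":[0,0,0],"rotation":[0,0,0]},
])

```text
time_s: 6.97
eef_pos: [495.6, -79.6, 77.3]
tool_rot: [-3.142, -0.0, 0.322]
ft_force: [0.6, -0.6, 0.7]
grip_width: -0.1
grasp_force: 0.0
```

Request:
move_arm([
  {"delta_pos":[0,0,35],"rotation":[0,0,0]},
  {"delta_pos":[0,0,75],"rotation":[0,0,0]},
  {"delta_pos":[0,0,112],"rotation":[0,0,0]},
  {"delta_pos":[20,15,118],"rotation":[0,0,0]},
  {"delta_pos":[50,36,118],"rotation":[0,0,0]},
  {"delta_pos":[80,57,118],"rotation":[0,0,0]},
  {"delta_pos":[105,75,118],"rotation":[0,0,0]},
  {"delta_pos":[120,85,118],"rotation":[0,0,0]},
])

```text
time_s: 7.63
eef_pos: [618.1, 9.1, 195.7]
tool_rot: [-3.14, -0.003, 0.325]
ft_force: [0.5, 0.4, 0.2]
grip_width: -0.1
grasp_force: 0.0
```

Request:
move_arm([
  {"delta_pos":[15,10,0],"rotation":[0,0,0]},
  {"delta_pos":[35,25,0],"rotation":[0,0,0]},
  {"delta_pos":[52,37,0],"rotation":[0,0,0]},
  {"delta_pos":[64,45,0],"rotation":[0,0,0]},
  {"delta_pos":[64,45,0],"rotation":[0,0,0]},
  {"delta_pos":[64,45,0],"rotation":[0,0,0]},
  {"delta_pos":[64,45,0],"rotation":[0,0,0]},
  {"delta_pos":[64,45,0],"rotation":[0,0,0]},
])

```text
time_s: 8.3
eef_pos: [678.8, 48.9, 195.0]
tool_rot: [3.141, 0.001, 0.32]
ft_force: [-0.6, -0.6, -0.1]
grip_width: -0.1
grasp_force: 0.0
```

```bash
python3 - <<'E'
from h import *
w=viewer.read_camera("wrist")[0];cv2.imwrite("pics/w3.png",w[...,::-1])
print(ctrl.observe()["eef_pos"])
E
```

```text
[678.86970401  48.86967361 195.1635669 ]
```

View pics/w3.png

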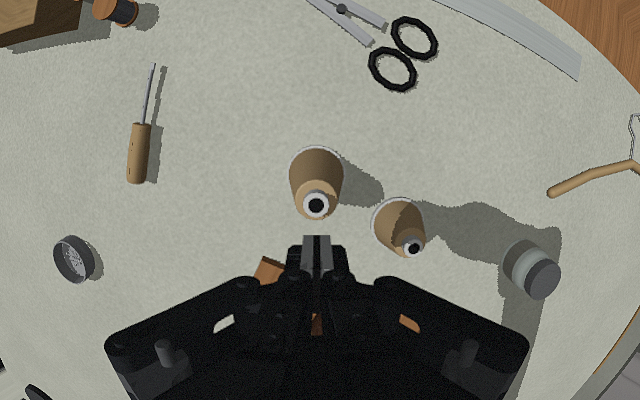

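The tall cone's top is at about (316,205), just ahead of the fingertips, and the short cone is off to the right.

```bash
python3 - <<'E'
from h import *
p=viewer.camera_params("wrist");E=np.array(p["extrinsics"])
u,v,z=316,205,110
x=(u-p["cx"])/p["fx"];y=(v-p["cy"])/p["fy"];t=np.hypot(x,y)
r=E[:3,:3]@[x/t*np.sin(t),y/t*np.sin(t),np.cos(t)];print((E[:3,3]+r*(z-E[2,3])/r[2]).round(1))
E
```

```text
[677.8  50.4 110. ]
```

Agrees within 2 mm. I'll descend to TCP 147 (fingertips about 29 mm above the top) and settle.

Request:
move_arm([
  {"delta_pos":[0,1,-12],"rotation":[0,0,0]},
  {"delta_pos":[0,1,-25],"rotation":[0,0,0]},
  {"delta_pos":[0,1,-37],"rotation":[0,0,0]},
  {"delta_pos":[0,1,-45],"rotation":[0,0,0]},
  {"delta_pos":[0,1,-48],"rotation":[0,0,0]},
  {"delta_pos":[0,1,-48],"rotation":[0,0,0]},
  {"delta_pos":[0,1,-48],"rotation":[0,0,0]},
  {"delta_pos":[0,1,-48],"rotation":[0,0,0]},
])

```text
time_s: 9.02
eef_pos: [680.2, 51.5, 147.9]
tool_rot: [3.141, -0.001, 0.322]
ft_force: [0.4, 0.4, -0.0]
grip_width: 0.1
grasp_force: 0.0
```

Request:
move_arm([
  {"delta_pos":[0,0,0],"rotation":[0,0,0]},
  {"delta_pos":[0,0,0],"rotation":[0,0,0]},
  {"delta_pos":[0,0,0],"rotation":[0,0,0]},
  {"delta_pos":[0,0,0],"rotation":[0,0,0]},
  {"delta_pos":[0,0,0],"rotation":[0,0,0]},
  {"delta_pos":[0,0,0],"rotation":[0,0,0]},
  {"delta_pos":[0,0,0],"rotation":[0,0,0]},
  {"delta_pos":[0,0,0],"rotation":[0,0,0]},
])

```text
time_s: 9.68
eef_pos: [679.6, 51.4, 147.2]
tool_rot: [-3.142, 0.0, 0.322]
ft_force: [1.3, -0.2, -0.3]
grip_width: -0.2
grasp_force: 0.0
```

```bash
python3 -c "
from plant import ctrl
print(ctrl.observe()['eef_pos']);print(ctrl.job_done())"
```

```text
[679.56894508  51.36807936 147.24303088]
the job is handed in; nothing more can be done
None
```

I pressed the call button until it bottomed out and released it, pointed at the empty spool for over two seconds, and handed the job in with the arm still pointing at the tall cone's top; no verdict was returned.

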